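# Switch off and pack away the clip-on lamp

### The job

Pack away the clip-on lamp: first turn the dimmer knob on the rail stand fully anticlockwise to off, then pull the lamp (the unit with the round head) up off the rail against its spring catch and set it down standing upright on the floor of the empty bay of the cardboard box, without dropping it. Leave the knob at off, leave the other two clip-on units clipped on the rail, and do not disturb the brush jar, the paint bottle or the ink jar.

Things in the scene. Friction and masses are not known exactly. Their poses are not given: they have to be found in the camera images.
- rail: Fixed stand; origin on the table under its middle, y along the rail, +y to the dimmer. Rail 28 mm wide, top 85 mm up, y -125 to +60, with notches at y -100, -40, +20 mm between 6 mm ridges, each holding one unit (order varies) by sprung catches: a straight upward pull of 10-15 N frees it within 10 mm; legs clear the rail after 35 mm. Black dimmer housing 66 x 66 x 85 mm at y +93.
- dimmer (a joint): Dimmer knob, vertical axis, on top of the dimmer housing. 0 = off, the fully anticlockwise end stop (seen from above); grows clockwise in rad, to 2.6. The grip is a bar 38 mm long, 14 mm thick, 32 mm high; at 0 the bar lies along the rail's x axis, and at angle q it has turned clockwise by q from there. A white tick on the bar points to the rail's -x at 0.
- dimmer_grip (a point): Point on the knob's axis at the height to grip the bar, 122 mm above the table, 7 mm below the bar's top and 23 mm above the knob's round disc. It turns with the knob.
- lamp: Loose clip-on lamp, 0.16 kg, white plastic, with a round ribbed head. Origin under the middle of its legs; seated: 58 mm above the table, y along the rail. Saddle x -24..24, y -18..18, z 0..40 mm, straddles the rail (inner face z 27). Grip fin on top 16 mm thick (x), 32 wide (y), z 40..78. Head: upright cylinder, diameter 42, at x +43, z 0..40. It stands level on legs and head.
- lamp_fin (a point): Point in the lamp's grip fin to grip across its 16 mm thickness: x 0, y 0, z 62 mm in the lamp's frame.
- lamp_mid (a point): Centre of the lamp's footprint, at x +20, y 0, z 0 mm in the lamp's frame; axes as the lamp's.
- pot_clip: Bystander clip-on unit on the rail with the same saddle and fin as the lamp, and a square open pot 40 x 40 mm as head. Origin and axes as the lamp's. Stays clipped on.
- ledge_clip: Bystander clip-on unit on the rail with the same saddle and fin as the lamp, and a flat square ledge 46 x 40 mm, 8 mm thick, as head. Origin and axes as the lamp's. Stays clipped on.
- box: Fixed open cardboard box, 126 (x) x 133 (y) mm outside, walls 38 mm high and 4 mm thick, floor 4 mm thick. Origin on the table under its middle. A wall across at local y +18.5 mm parts a narrow bay (+y side) full of upright markers up to 74 mm high from the empty bay.
- bay (a point): Centre of the floor of the empty bay: 118 (x) x 79 (y) mm inside, 34 mm deep; axes as the box's.
- brush_jar: Bystander: loose glass jar, 66 mm diameter and 95 mm high, with brushes reaching 140 mm above the table; it stands between rail stand and box. Origin under its middle.
- paint_bottle: Bystander: loose bottle, 38 mm diameter, 85 mm high, near the rail stand. Origin under its middle.
- ink_jar: Bystander: loose squat jar, 48 mm diameter, 52 mm high, near the box. Origin under its middle.
Things that resemble listed ones, but are neither listed nor needed, are in the scene too. Of the things that look like the box, take the one that is farthest to the robot's right at the start. Leave any orange look-alike of the lamp alone.

How it is judged:
By the outcome, as a careful person would: the job done as asked, in the order asked, and still so for the second after the job is handed in, with the robot touching nothing.
It also fails if it takes over 72 s, if anything falls off the work surface, if the arm or the gripper's body presses on something with over 40 N, if the wrist force passes 120 N, or if a joint passes its speed limit or range.

### The arm

A 6-joint arm with a two-finger parallel gripper is mounted at the origin on the work surface. World frame = base frame: x ahead of the robot, y to its left, z up, the work surface at z = 0. Lengths are in m, angles in rad, forces in N, time in s.
With the tool pointing down it reaches from about 0.375 to 0.75 m from the base axis. Payload 9 kg.
Tool frame: the origin (TCP) lies midway between the tips of the shut fingers; the grasp point (between the pads) lies 19 mm behind it; z points along the fingers, y is the direction in which the jaws open and shut (so a half turn about z gives the same grasp; the last joint's range is limited). The gripper opens to 85 mm and grips with 20 to 120 N. Pads are 22 mm wide; open, the fingers measure 114 mm over their backs; the gripper's body (76 mm by 85 mm) begins 54 mm behind the grasp point. The pads swing forward as they close: fully open they stand 13 mm farther back than shut.
Start: joints at [-1.328, 0.104, 0.097, 1.564, 0, 1.353], TCP at [0.267, -0.537, 0.231] pointing down, gripper open.
Joint ranges: [-2.99, 2.99], [-0.84, 1.86], [-1.1, 1.16], [-1.84, 2.11], [-1.51, 1.56], [-3.14, 3.14]. Speed limits (rad/s): [2.22, 2.22, 2.57, 3.14, 3.14, 3.14].

### API

Orientations are given as a unit quaternion [w, x, y, z].
In Python, from rig import env gives the robot as it stands.
- The arm moves only by the shell command python3 -m creep 'ROWS'. ROWS is JSON, a list of rows, each an object with "xyz": the shift along the tool's x, y, z normalised to -1 to 1, where 1 is 12 cm, a list of three; "turn": the turn, a rotation vector about the tool's x, y, z normalised to -1 to 1, where 1 is pi/2 rad, a list of three; "claw": the opening, from 0 (shut) to 1 (fully open). A call has 1 to 10 rows; each row shifts and turns the pose as measured when the row begins, along the tool's axes as they then stand; what a row does not reach is not made up. A row lasts 1/12 s, in which the tool goes at most 41.7 mm and 7.16 degrees, less where a joint would pass 70% of its speed; a pose out of reach is approached as far as the arm can. A call with a number of a shift or a turn outside -1 to 1 is refused whole. A call with a gripper value outside its range is refused whole. The fingers move at their own pace and stop on an object; the grip force is fixed at half the most. Time passes only in rows, so rows that do not move let the fingers close. It gives the time, the measured TCP pose, the force and the opening at its end, in the units of the state.
- env.observe(): the state, without advancing time (a new reading comes with each control period).
- env.read_camera(name): name is "side" or "top" or "wrist"; returns the picture (420x560x3 uint8, red, green, blue); there is no depth.
- env.calibration(name): a dict with "fx", "fy", "cx", "cy" (pixels), "dist_coeffs" ([k1, k2, p1, p2, k3] as OpenCV has them; the pictures are not rectified), "rvec" (rotation vector, rad) and "tvec" (3), from world to camera coordinates, as OpenCV has them. Camera axes: x right, y down, z forward; pixel columns grow to the right and rows downward; lengths in m; the calibration is good to about 2 mm. A picture is of the moment at which its call begins: read the wrist's pose just before it. calibration takes no time and is no camera call; for the wrist camera it gives the pose at the moment of the call.
- env.close_job(): hands the job in, once; it reports no verdict.
Trained networks look in the newest picture that a camera, given by its name, has taken for a name from the list of things; names that differ only in an ending like _2 or _b are one class to them, and where a whole thing is asked for, a point or a joint stands for the part that bears it (a point fixed in the world has none). Each returns a list of dicts, best first, with "conf" (0 to 1); they miss things now and then, are a little off and sometimes report something else, mostly with a low value. They report only what shows in the picture. A call takes as long as a camera call. They do not tell look-alikes from the thing itself.
- env.outline_of(target, camera): "mask" (420x560 bool, what is visible of it).
- env.landmark_of(target, camera): "location" ([x, y, z] in m, in the coordinates of the camera as it stood for that picture, good to about 4 mm: a listed point, or the origin of a listed thing).
The state is a dict: "clock": time; "q": joint angles; "joint_velocities": joint speeds; "effort": joint torques, N m; "eef_pos": TCP position; "eef_rot": TCP orientation; "ft_force": force on the tool from outside, world axes, zero at the start; "torque": the same for the moment, N m; "finger_gap": opening from 0.0 (shut) to 1.0 (fully open).
Only numpy, scipy, OpenCV 4.12 (cv2) and the standard library are available. Lean on these libraries where they do the work, as an engineer would, in place of code of your own. Each camera call takes 0.05 s, during which the arm holds its last target. There are 200 camera calls.

## Working session

There is one attempt and no reset: what is moved stays moved. The work goes in short steps, Python scripts to look and compute and a shell command to move; the robot and the scene stay as the last step left them, time stands still between calls to the robot, and variables do not carry over. Pictures are saved under pics/ and viewed, about 8 in all and at most 12, crops included, and the job is handed in when it is done.

```bash
mkdir -p pics; ls
cat > h.py <<'E'
import numpy as np, cv2
from rig import env
from scipy.spatial.transform import Rotation as R
def cam2w(c,p):
    k=env.calibration(c); M=cv2.Rodrigues(np.array(k['rvec'],float))[0]
    return M.T@(np.array(p)-np.array(k['tvec']).ravel())
def px(c,P):
    k=env.calibration(c); K=np.array([[k['fx'],0,k['cx']],[0,k['fy'],k['cy']],[0,0,1.]])
    return cv2.projectPoints(np.array(P,float).reshape(-1,1,3),np.array(k['rvec'],float),np.array(k['tvec'],float),K,np.array(k['dist_coeffs'],float))[0].reshape(-1,2)
def ray(c,uv,z):
    k=env.calibration(c); K=np.array([[k['fx'],0,k['cx']],[0,k['fy'],k['cy']],[0,0,1.]])
    n=cv2.undistortPoints(np.array(uv,float).reshape(-1,1,2),K,np.array(k['dist_coeffs'],float)).reshape(-1,2)
    M=cv2.Rodrigues(np.array(k['rvec'],float))[0]; o=-M.T@np.array(k['tvec']).ravel()
    d=np.c_[n,np.ones(len(n))]@M
    return o+d*((z-o[2])/d[:,2])[:,None]
def save(c,f,crop=None,s=1):
    im=env.read_camera(c)
    im=np.ascontiguousarray(im[:,:,::-1])
    if crop: im=im[crop[1]:crop[3],crop[0]:crop[2]]
    if s!=1: im=cv2.resize(im,None,fx=s,fy=s,interpolation=cv2.INTER_CUBIC)
    cv2.imwrite('pics/'+f,im)
def find(t,c,n=4,m=.2):
    for d in env.landmark_of(t,c)[:n]:
        if d['conf']>m:
            w=cam2w(c,d['location']); print(c,t,round(d['conf'],2),w.round(3),px(c,w).round().ravel())
def tool(xyz):  # world point -> tool-frame offset from TCP, m
    o=env.observe(); q=o['eef_rot']; r=R.from_quat([q[1],q[2],q[3],q[0]])
    return r.inv().apply(np.array(xyz)-o['eef_pos'])
E
python3 - <<'E'
from h import *
o=env.observe(); print(o['clock'],o['eef_pos'],o['eef_rot'],o['finger_gap'])
a=env.read_camera('top')[:,:,::-1]; b=env.read_camera('side')[:,:,::-1]
cv2.imwrite('pics/top.png',cv2.resize(a,(784,588))); cv2.imwrite('pics/side.png',cv2.resize(b,(784,588)))
for c in('top','side'):
  for t in ['rail','dimmer_grip','lamp','lamp_fin','pot_clip','ledge_clip','box','bay','brush_jar','paint_bottle','ink_jar']: find(t,c)
E
```

```text
pics
0.0 [ 0.26673042 -0.53707219  0.23052346] [-6.67513990e-04  9.73573033e-01  2.28374920e-01 -3.69107444e-06] 0.9978362848008561
top rail 0.93 [ 0.541  0.228 -0.001] [196. 193.]
top dimmer_grip 0.7 [0.537 0.246 0.057] [185. 192.]
top lamp 0.86 [ 0.387  0.347 -0.005] [152. 249.]
top lamp 0.6 [0.536 0.245 0.056] [186. 192.]
top lamp_fin 0.66 [0.538 0.246 0.117] [180. 188.]
top lamp_fin 0.61 [0.389 0.35  0.06 ] [143. 248.]
top pot_clip 0.82 [0.551 0.19  0.054] [207. 187.]
top pot_clip 0.59 [0.565 0.13  0.055] [229. 182.]
top ledge_clip 0.93 [0.565 0.13  0.056] [229. 182.]
top box 0.82 [ 0.324  0.134 -0.   ] [228. 272.]
top box 0.58 [ 0.496 -0.197 -0.001] [348. 210.]
top bay 0.9 [0.335 0.117 0.007] [235. 268.]
top bay 0.64 [ 0.496 -0.22   0.003] [357. 210.]
top brush_jar 0.93 [ 0.453 -0.007  0.003] [280. 225.]
top paint_bottle 0.76 [0.445 0.243 0.001] [190. 228.]
top ink_jar 0.72 [ 0.612 -0.165 -0.004] [336. 169.]
side rail 0.86 [0.538 0.226 0.003] [229. 295.]
side dimmer_grip 0.93 [0.525 0.321 0.121] [210. 298.]
side lamp 0.69 [0.538 0.243 0.055] [224. 287.]
side lamp 0.64 [ 0.499 -0.218  0.006] [307. 178.]
side lamp_fin 0.89 [0.538 0.246 0.118] [220. 269.]
side lamp_fin 0.77 [0.386 0.352 0.065] [272. 349.]
side pot_clip 0.98 [0.553 0.185 0.058] [229. 264.]
side ledge_clip 0.87 [0.562 0.127 0.056] [236. 246.]
side box 0.78 [ 0.326  0.136 -0.003] [331. 292.]
side box 0.56 [ 0.495 -0.198  0.   ] [306. 184.]
side bay 0.93 [0.338 0.117 0.008] [329. 281.]
side bay 0.56 [ 0.496 -0.218  0.006] [308. 178.]
side brush_jar 0.79 [ 0.461 -0.005  0.002] [295. 233.]
side paint_bottle 0.79 [0.443 0.237 0.   ] [267. 311.]
side paint_bottle 0.64 [ 0.612 -0.168  0.   ] [264. 181.]
side ink_jar 0.84 [ 0.614 -0.168 -0.002] [263. 181.]
side ink_jar 0.38 [0.552 0.185 0.056] [229. 265.]
```

View pics/top.png

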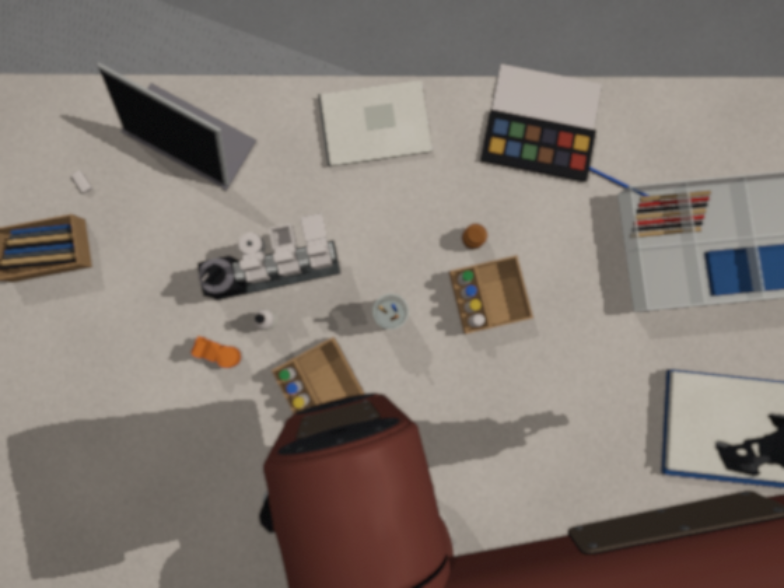

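View pics/side.png

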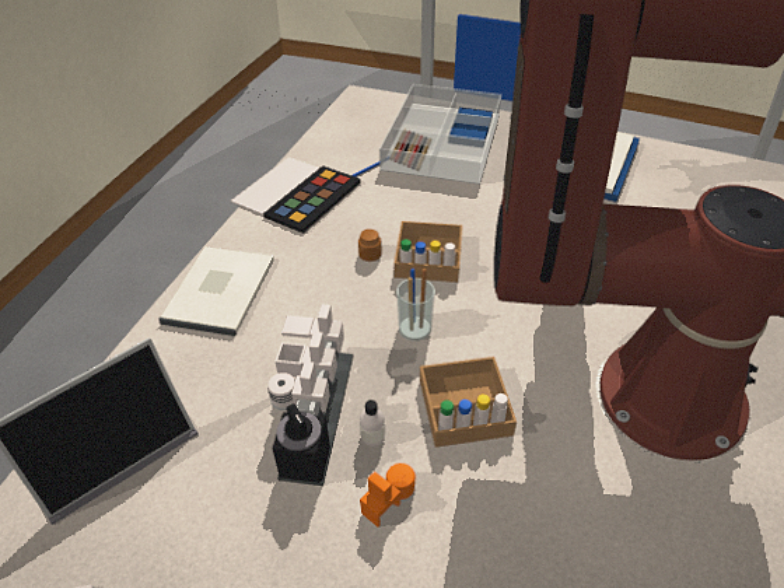

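The top picture shows the rail stand with, from left to right, the dimmer (216,275 in the view), white lamp with round head (250,243), pot clip (285,237) and ledge clip (315,230).

- **Lamp candidates:** the white round-headed unit at native (180,175), and the orange one at (155,250), which I leave alone. The white one is mine.
- **Box candidates:** native (348,210) at world y ≈ -0.20, and (228,272) at world y ≈ +0.13. I take the first, farthest to the robot's right. The grey tray is a different kind of thing.

I'm setting out towards the dimmer.

```bash
python3 -m creep '[{"xyz":[0.23,-0.25,-0.03],"turn":[0,0,0],"claw":1},{"xyz":[0.23,-0.25,-0.03],"turn":[0,0,0],"claw":1},{"xyz":[0.23,-0.25,-0.03],"turn":[0,0,0],"claw":1},{"xyz":[0.23,-0.25,-0.03],"turn":[0,0,0],"claw":1},{"xyz":[0.23,-0.25,-0.03],"turn":[0,0,0],"claw":1},{"xyz":[0.23,-0.25,-0.03],"turn":[0,0,0],"claw":1},{"xyz":[0.23,-0.25,-0.03],"turn":[0,0,0],"claw":1},{"xyz":[0.23,-0.25,-0.03],"turn":[0,0,0],"claw":1},{"xyz":[0.23,-0.25,0],"turn":[0,0,0],"claw":1},{"xyz":[0.23,-0.25,0],"turn":[0,0,0],"claw":1}]'
python3 - <<'E'
from h import *
print(tool([.520,.318,.25])/.12)
E
```

```text
clock: 2.03
eef_pos: [0.3801, -0.1416, 0.2569]
eef_rot: [-0.002, 0.975, 0.222, 0.001]
ft_force: [1.6, -0.5, 0.0]
finger_gap: 1.0
[ 2.71049844 -2.94640605  0.07391238]
```

```bash
python3 -m creep '[{"xyz":[0.23,-0.25,0],"turn":[0,0,0],"claw":1},{"xyz":[0.23,-0.25,0],"turn":[0,0,0],"claw":1},{"xyz":[0.23,-0.25,0],"turn":[0,0,0],"claw":1},{"xyz":[0.23,-0.25,0],"turn":[0,0,0],"claw":1},{"xyz":[0.23,-0.25,0],"turn":[0,0,0],"claw":1},{"xyz":[0.23,-0.25,0],"turn":[0,0,0],"claw":1},{"xyz":[0.23,-0.25,0],"turn":[0,0,0],"claw":1},{"xyz":[0.23,-0.25,0],"turn":[0,0,0],"claw":1},{"xyz":[0.22,-0.24,0],"turn":[0,0,0],"claw":1},{"xyz":[0.1,-0.1,0],"turn":[0,0,0],"claw":1}]'
python3 - <<'E'
from h import *
save('wrist','w1.png',s=1.4)
for t in ['dimmer_grip','lamp_fin','lamp','pot_clip','rail']: find(t,'wrist')
print(tool([.520,.318,.25])/.12, env.observe()['q'])
print(px('wrist',[.52,.318,.122]))
E
```

```text
clock: 2.87
eef_pos: [0.4912, 0.2389, 0.2611]
eef_rot: [-0.0, 0.975, 0.224, 0.006]
ft_force: [0.3, -0.3, 0.3]
finger_gap: 1.0
wrist lamp_fin 0.77 [0.386 0.352 0.06 ] [138. 222.]
wrist lamp_fin 0.59 [0.535 0.243 0.119] [290. 147.]
wrist lamp 0.87 [0.535 0.243 0.06 ] [285. 141.]
wrist lamp 0.74 [ 0.383  0.35  -0.002] [157. 209.]
wrist pot_clip 0.91 [0.547 0.182 0.059] [342. 156.]
wrist rail 0.97 [0.54  0.221 0.001] [301. 142.]
[ 0.52052365 -0.52771329  0.09986587] [ 2.04367735e-01 -7.21535839e-02 -2.57043232e-02  1.60657441e+00
 -8.01493766e-04  2.89843131e+00]
[[198.63564675 123.1098649 ]]
```

View pics/w1.png

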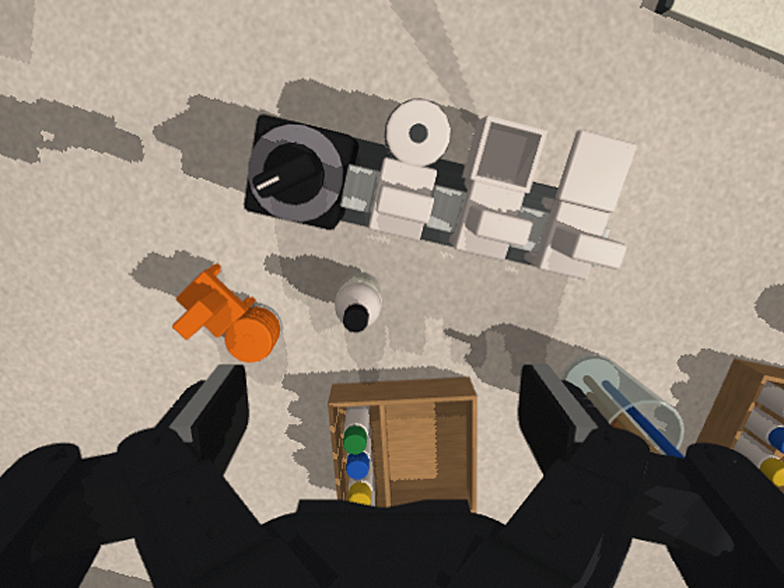

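The view shows the dimmer at (292,175) with its tick at about (258,190)–(280,178), pointing left-down. The white round-headed lamp is at (418,132) with its fin at (405,205), beside the pot and ledge clips. The orange look-alike is at (215,315), so the choice of lamp is confirmed.

Run:
```python
from h import *
im=env.read_camera('wrist'); 
sub=im[108:146,170:235].astype(int)
ys,xs=np.where(sub.min(2)>185); print(len(xs))
pts=np.c_[xs+170,ys+108].astype(np.float32)
w=ray('wrist',pts,.129); print(w.mean(0)); 
c=w[:,:2]-w[:,:2].mean(0); U,S,V=np.linalg.svd(c); print('tick dir',V[0],np.degrees(np.arctan2(V[0][1],V[0][0]))%180, (c@V[0]).ptp() if hasattr(c,'ptp') else np.ptp(c@V[0]))
v=w[:,:2].mean(0)-[.522,.318]; print('from axis',v,np.degrees(np.arctan2(v[1],v[0])))
# housing outline: head circle etc
cv2.imwrite('pics/w1c.png',cv2.resize(np.ascontiguousarray(im[70:180,160:340,::-1]),None,fx=4,fy=4,interpolation=cv2.INTER_CUBIC))
```

```text
36
[0.51286958 0.32532171 0.129     ]
tick dir [-0.7678388  0.6406431] 140.16020935719712 0.013126661336258397
from axis [-0.00913042  0.00732171] 141.27377198479675
```

View pics/w1c.png

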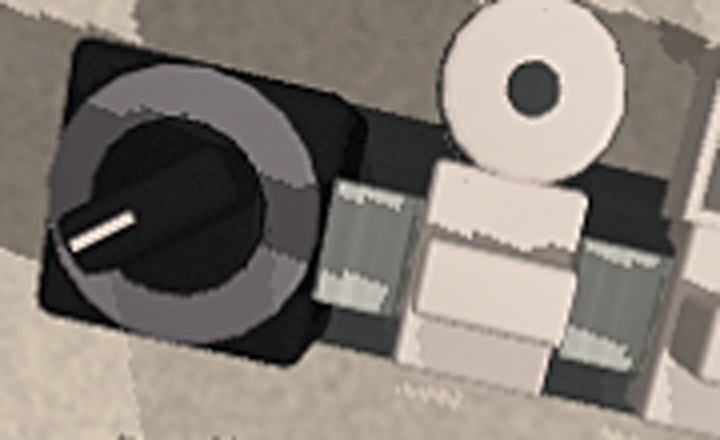

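Knob tick world angle is 141° and rail -x is 192.5°, so q ≈ 0.9 rad. The axis is near (0.522, 0.318), and the jaws must be at 51°.

```bash
python3 -m creep '[{"xyz":[0.26,-0.22,0],"turn":[0,0,0],"claw":1},{"xyz":[0.25,-0.25,0],"turn":[0,0,0],"claw":1},{"xyz":[0,0,0],"turn":[0,0,-0.08],"claw":1},{"xyz":[0,0,0],"turn":[0,0,-0.08],"claw":1},{"xyz":[0,0,0],"turn":[0,0,-0.08],"claw":1},{"xyz":[0,0,0],"turn":[0,0,-0.08],"claw":1},{"xyz":[0,0,0],"turn":[0,0,-0.08],"claw":1},{"xyz":[0,0,0],"turn":[0,0,-0.08],"claw":1},{"xyz":[0,0,0],"turn":[0,0,-0.08],"claw":1},{"xyz":[0,0,0],"turn":[0,0,-0.08],"claw":1}]' >/dev/null
python3 -m creep '[{"xyz":[0,0,0],"turn":[0,0,-0.08],"claw":1},{"xyz":[0,0,0],"turn":[0,0,-0.08],"claw":1},{"xyz":[0,0,0],"turn":[0,0,-0.08],"claw":1},{"xyz":[0,0,0],"turn":[0,0,-0.08],"claw":1},{"xyz":[0,0,0],"turn":[0,0,-0.08],"claw":0.6},{"xyz":[0,0,0],"turn":[0,0,-0.08],"claw":0.6},{"xyz":[0,0,0],"turn":[0,0,-0.08],"claw":0.6},{"xyz":[0,0,0],"turn":[0,0,-0.08],"claw":0.6}]'
cat >> h.py <<'E'
def plan(p,jaw=None):
    o=env.observe(); q=o['eef_rot']; r=R.from_quat([q[1],q[2],q[3],q[0]]); m=r.as_matrix()
    a=np.degrees(np.arctan2(m[1,1],m[0,1]))
    print('shift',(tool(p)/.12).round(3),'jaw deg',a.round(1),'tilt',m[:,2].round(3),'q6',round(o['q'][5],2),'pos',np.round(o['eef_pos'],4))
    if jaw is not None:
        d=(jaw-a+90)%180-90; R1=R.from_euler('z',jaw if abs((jaw-a+180)%360-180)<90 else jaw+180,degrees=True).as_matrix()
        y=R1[:,0]; z=np.array([0,0,-1.]); T=np.c_[np.cross(y,z),y,z]
        print('turn',((r.inv()*R.from_matrix(T)).as_rotvec()/(np.pi/2)).round(4),'(ccw deg %.1f)'%d)
E
python3 - <<'E'
from h import *
plan([.522,.318,.103],51)
env.read_camera('wrist'); find('dimmer_grip','wrist'); find('lamp_fin','wrist')
E
```

```text
clock: 4.72
eef_pos: [0.526, 0.2905, 0.2631]
eef_rot: [0.005, 0.345, 0.938, 0.001]
ft_force: [0.3, 0.2, -0.3]
finger_gap: 0.598
shift [0.185 0.145 1.333] jaw deg 49.6 tilt [ 0.01  -0.001 -1.   ] q6 0.99 pos [0.526  0.2905 0.2631]
turn [ 0.0036  0.0052 -0.0156] (ccw deg 1.4)
wrist dimmer_grip 0.72 [0.52  0.32  0.122] [294. 168.]
wrist lamp_fin 0.78 [0.534 0.247 0.123] [242. 233.]
wrist lamp_fin 0.55 [0.387 0.35  0.059] [224.  34.]
```

```bash
python3 -m creep '[{"xyz":[0.19,0.14,0.2],"turn":[0.003,0.005,-0.015],"claw":0.5},{"xyz":[0,0,0.3],"turn":[0,0,0],"claw":0.5},{"xyz":[0,0,0.25],"turn":[0,0,0],"claw":0.5},{"xyz":[0,0,0],"turn":[0,0,0],"claw":0.5}]'
python3 - <<'E'
from h import *
plan([.522,.318,.105],51)
env.read_camera('wrist'); find('dimmer_grip','wrist')
save('wrist','w2.png')
E
```

```text
clock: 5.2
eef_pos: [0.5224, 0.3176, 0.1735]
eef_rot: [0.003, 0.35, 0.937, 0.003]
ft_force: [-1.3, -0.1, -1.1]
finger_gap: 0.5
shift [ 0.007 -0.004  0.571] jaw deg 49.1 tilt [ 0.007  0.003 -1.   ] q6 1.05 pos [0.5224 0.3176 0.1735]
turn [ 0.0043  0.0023 -0.0215] (ccw deg 1.9)
wrist dimmer_grip 0.72 [0.526 0.317 0.128] [273. 234.]
```

View pics/w2.png

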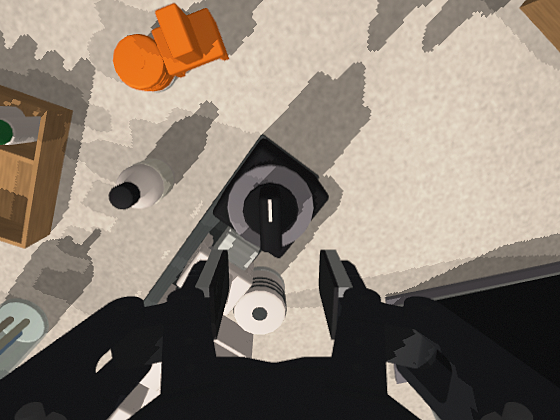

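The bar lies vertically in the picture at (270,225), centred between the fingers (220 and 325), so I go down and grip.

```bash
python3 -m creep '[{"xyz":[0,0,0.3],"turn":[0.004,0.002,-0.015],"claw":0.5},{"xyz":[0,0,0.26],"turn":[0,0,0],"claw":0.5},{"xyz":[0,0,0.02],"turn":[0,0,0],"claw":0.5},{"xyz":[0,0,0],"turn":[0,0,0],"claw":0},{"xyz":[0,0,0],"turn":[0,0,0],"claw":0},{"xyz":[0,0,0],"turn":[0,0,0],"claw":0},{"xyz":[0,0,0],"turn":[0,0,0],"claw":0}]'
python3 - <<'E'
from h import *
plan([.522,.318,.105],51)
E
```

```text
clock: 5.93
eef_pos: [0.5282, 0.3125, 0.1245]
eef_rot: [0.007, 0.343, 0.939, -0.001]
ft_force: [10.3, 8.4, -26.6]
finger_gap: 0.138
shift [0.072 0.002 0.162] jaw deg 49.9 tilt [ 0.013 -0.007 -1.   ] q6 1.03 pos [0.5282 0.3125 0.1245]
turn [ 0.0016  0.0093 -0.012 ] (ccw deg 1.1)
```

```bash
python3 -m creep '[{"xyz":[0,0,0],"turn":[0,0,0],"claw":0.5},{"xyz":[0,0,0],"turn":[0,0,0],"claw":0.5},{"xyz":[0,0,0],"turn":[0,0,0],"claw":0.5},{"xyz":[0,0,0],"turn":[0,0,0],"claw":0.5}]'
python3 - <<'E'
from h import *
save('wrist','w3.png')
plan([.522,.318,.105],51)
print(env.observe()['ft_force']); find('dimmer_grip','wrist')
E
```

```text
clock: 6.27
eef_pos: [0.5316, 0.3132, 0.1328]
eef_rot: [0.011, 0.344, 0.939, 0.002]
ft_force: [0.2, -0.5, -0.2]
finger_gap: 0.498
shift [ 0.092 -0.025  0.232] jaw deg 49.8 tilt [ 0.021 -0.004 -1.   ] q6 1.03 pos [0.5318 0.3133 0.1331]
turn [ 0.0067  0.0122 -0.0135] (ccw deg 1.2)
[ 0.38682845 -0.17279622 -0.10185679]
wrist dimmer_grip 0.71 [0.521 0.318 0.122] [267. 237.]
```

View pics/w3.png

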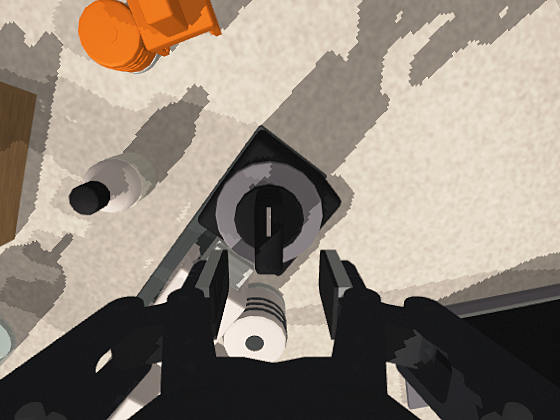

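```bash
python3 -m creep '[{"xyz":[0.09,-0.01,0.0],"turn":[0.007,0.012,-0.013],"claw":0.5}]';python3 -m creep '[{"xyz":[0,0,0.22],"turn":[0,0,0],"claw":0.5}]';  python3 -m creep '[{"xyz":[0,0,0],"turn":[0,0,0],"claw":0.5}]'; python3 -m creep '[{"xyz":[0,0,0],"turn":[0,0,0],"claw":0.5}]'
```

```text
clock: 6.45
eef_pos: [0.5231, 0.319, 0.133]
eef_rot: [0.0, 0.334, 0.942, -0.0]
ft_force: [0.0, -0.0, 0.5]
finger_gap: 0.5
clock: 6.53
eef_pos: [0.525, 0.3211, 0.1122]
eef_rot: [0.002, 0.333, 0.943, 0.002]
ft_force: [1.3, 0.2, 0.1]
finger_gap: 0.5
clock: 6.62
eef_pos: [0.5222, 0.3207, 0.1077]
eef_rot: [-0.001, 0.333, 0.943, 0.0]
ft_force: [-0.5, -0.0, -1.4]
finger_gap: 0.499
clock: 6.7
eef_pos: [0.5219, 0.3212, 0.1086]
eef_rot: [-0.001, 0.332, 0.943, 0.001]
ft_force: [-0.0, 0.2, 1.0]
finger_gap: 0.502
```

```bash
python3 -m creep '[{"xyz":[-0.016,-0.02,0.03],"turn":[0,0,0],"claw":0.3}]';python3 -m creep '[{"xyz":[0,0,0],"turn":[0,0,0],"claw":0.2}]';  python3 -m creep '[{"xyz":[0,0,0],"turn":[0,0,0],"claw":0}]'; python3 -m creep '[{"xyz":[0,0,0],"turn":[0,0,0],"claw":0}]'
```

```text
clock: 6.78
eef_pos: [0.5217, 0.3187, 0.1057]
eef_rot: [-0.001, 0.332, 0.943, 0.001]
ft_force: [0.1, 0.4, 0.7]
finger_gap: 0.374
clock: 6.87
eef_pos: [0.5214, 0.3184, 0.1058]
eef_rot: [-0.001, 0.331, 0.943, 0.001]
ft_force: [0.2, -0.5, -0.3]
finger_gap: 0.229
clock: 6.95
eef_pos: [0.5215, 0.3186, 0.1064]
eef_rot: [-0.001, 0.331, 0.943, 0.001]
ft_force: [2.1, 2.4, -2.6]
finger_gap: 0.149
clock: 7.03
eef_pos: [0.5215, 0.3186, 0.1064]
eef_rot: [-0.001, 0.331, 0.943, 0.001]
ft_force: [2.2, 1.1, -8.2]
finger_gap: 0.147
```

```bash
python3 -m creep '[{"xyz":[0,0,0],"turn":[0,0,-0.06],"claw":0},{"xyz":[0,0,0],"turn":[0,0,-0.06],"claw":0},{"xyz":[0,0,0],"turn":[0,0,-0.06],"claw":0},{"xyz":[0,0,0],"turn":[0,0,-0.06],"claw":0},{"xyz":[0,0,0],"turn":[0,0,-0.06],"claw":0}]'
python3 - <<'E'
from h import *
plan([.522,.318,.105],102.5); print(np.round(env.observe()['torque'],2))
E
```

```text
clock: 7.45
eef_pos: [0.5215, 0.3185, 0.1064]
eef_rot: [-0.001, 0.094, 0.996, 0.001]
ft_force: [0.6, 1.6, -3.1]
finger_gap: 0.154
shift [-0.005 -0.003  0.012] jaw deg 79.2 tilt [-0.002  0.003 -1.   ] q6 0.52 pos [0.5215 0.3185 0.1064]
turn [ 0.0018 -0.0015 -0.2586] (ccw deg 23.3)
[ 0.15 -0.2  -0.04]
```

```bash
python3 -m creep '[{"xyz":[0,0,0],"turn":[0,0,-0.06],"claw":0},{"xyz":[0,0,0],"turn":[0,0,-0.06],"claw":0},{"xyz":[0,0,0],"turn":[0,0,-0.06],"claw":0},{"xyz":[0,0,0],"turn":[0,0,-0.06],"claw":0}]'
python3 -m creep '[{"xyz":[0,0,0],"turn":[0,0,-0.04],"claw":0},{"xyz":[0,0,0],"turn":[0,0,-0.04],"claw":0}]'
python3 - <<'E'
from h import *
plan([.522,.318,.105],102.5); print(np.round(env.observe()['torque'],2))
E
```

```text
clock: 7.78
eef_pos: [0.5215, 0.3184, 0.1064]
eef_rot: [-0.001, -0.104, 0.995, 0.002]
ft_force: [0.4, -0.0, -4.0]
finger_gap: 0.152
clock: 7.95
eef_pos: [0.5215, 0.3184, 0.1065]
eef_rot: [-0.001, -0.168, 0.986, 0.002]
ft_force: [-0.4, 2.1, -3.1]
finger_gap: 0.151
shift [-0.003 -0.004  0.012] jaw deg 109.4 tilt [-0.003  0.003 -1.   ] q6 -0.01 pos [0.5215 0.3184 0.1065]
turn [ 0.0027 -0.0015  0.0766] (ccw deg -6.9)
[ 0.37  0.09 -2.92]
```

```bash
python3 -m creep '[{"xyz":[0,0,0],"turn":[0,0,0.02],"claw":0}]'
python3 - <<'E'
from h import *
plan([.522,.318,.105],102.5); print(np.round(env.observe()['torque'],2))
E
```

```text
clock: 8.03
eef_pos: [0.5215, 0.3184, 0.1065]
eef_rot: [-0.002, -0.153, 0.988, 0.002]
ft_force: [-0.5, 2.5, -4.5]
finger_gap: 0.151
shift [-0.003 -0.004  0.012] jaw deg 107.6 tilt [-0.004  0.004 -1.   ] q6 0.02 pos [0.5215 0.3184 0.1065]
turn [ 0.0031 -0.0017  0.0572] (ccw deg -5.1)
[ 0.49 -0.09 -2.18]
```

```bash
python3 -m creep '[{"xyz":[0,0,0],"turn":[0,0,0.035],"claw":0}]'
python3 -c "
from h import *
print(np.round(env.observe()['torque'],2))"
python3 -m creep '[{"xyz":[0,0,0],"turn":[0,0,0],"claw":0.5},{"xyz":[0,0,0],"turn":[0,0,0],"claw":0.5},{"xyz":[0,0,0],"turn":[0,0,0],"claw":0.5},{"xyz":[0,0,0],"turn":[0,0,0],"claw":0.5}]'
python3 -m creep '[{"xyz":[0,0,-0.3],"turn":[0,0,0],"claw":0.5},{"xyz":[0,0,-0.3],"turn":[0,0,0],"claw":0.5},{"xyz":[0,0,-0.1],"turn":[0,0,0],"claw":0.5},{"xyz":[0,0,0],"turn":[0,0,0],"claw":0.5}]'
python3 - <<'E'
from h import *
plan([.537,.245,.25],192.5)
im=env.read_camera('wrist')
for t in ['dimmer_grip','lamp_fin']: find(t,'wrist')
c=px('wrist',[.5215,.318,.129])[0].astype(int); print(c)
x0,y0=max(c[0]-45,0),max(c[1]-45,0)
sub=im[y0:y0+90,x0:x0+90].astype(int)
ys,xs=np.where(sub.min(2)>175)
w=ray('wrist',np.c_[xs+x0,ys+y0].astype(np.float32),.129)[:,:2]
k=np.linalg.norm(w-[.5215,.318],axis=1)<.020; w=w[k]; print(len(w),w.mean(0))
cc=w-w.mean(0); V=np.linalg.svd(cc)[2][0]; print(np.degrees(np.arctan2(V[1],V[0]))%180,np.ptp(cc@V))
v=w.mean(0)-[.5215,.318]; print(np.degrees(np.arctan2(v[1],v[0])))
cv2.imwrite('pics/w4.png',np.ascontiguousarray(im[:,:,::-1]))
E
```

```text
clock: 8.12
eef_pos: [0.5215, 0.3184, 0.1064]
eef_rot: [-0.002, -0.125, 0.992, 0.003]
ft_force: [0.5, 2.5, -5.2]
finger_gap: 0.151
[ 0.37 -0.21 -0.97]
clock: 8.45
eef_pos: [0.5221, 0.3183, 0.1078]
eef_rot: [-0.001, -0.125, 0.992, 0.002]
ft_force: [-1.2, -0.0, -0.5]
finger_gap: 0.497
clock: 8.78
eef_pos: [0.5209, 0.3173, 0.1935]
eef_rot: [-0.003, -0.128, 0.992, 0.002]
ft_force: [0.0, 0.7, -0.7]
finger_gap: 0.5
shift [ 0.025 -0.615 -0.474] jaw deg 104.7 tilt [-0.006  0.003 -1.   ] q6 0.07 pos [0.5209 0.3173 0.1935]
turn [ 4.800e-03 -5.000e-04 -9.759e-01] (ccw deg 87.8)
wrist dimmer_grip 0.86 [0.521 0.319 0.117] [274. 222.]
wrist lamp_fin 0.73 [0.386 0.349 0.057] [355.  48.]
wrist lamp_fin 0.69 [ 0.536  0.231 -0.002] [187. 180.]
wrist lamp_fin 0.56 [0.537 0.247 0.119] [166. 221.]
[272 230]
366 [0.53251015 0.32047038]
9.494421490722567 0.03968622610483179
12.646172518114806
```

View pics/w4.png

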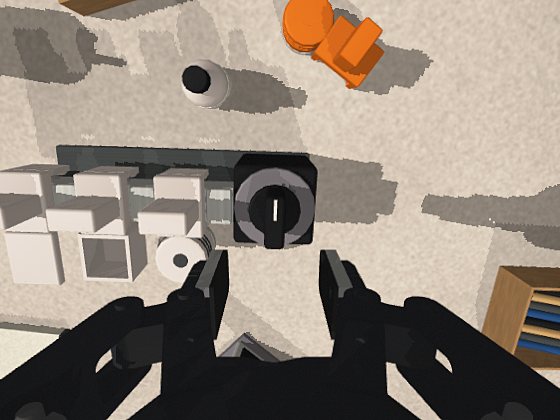

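The tick is at (275,208) and sits square to the rail, and the knob met a firm stop (torque -2.9 N m). Next I turn 88° clockwise for the lamp fin.

```bash
python3 - <<'E'
from h import *
im=cv2.imread('pics/w4.png').astype(int)[190:226,262:290]
ys,xs=np.where(im.min(2)>150)
w=ray('wrist',np.c_[xs+262,ys+190].astype(np.float32),.129)[:,:2]
c=w-w.mean(0);V=np.linalg.svd(c)[2][0]; print(len(w),w.mean(0),np.degrees(np.arctan2(V[1],V[0]))%180,np.ptp(c@V))
p=ray('wrist',[[246,153.5],[316,155],[60,146],[230,153]],.085); 
for a,b in((0,1),(2,3)): d=p[b]-p[a]; print(np.degrees(np.arctan2(d[1],d[0])))
E
python3 -m creep '[{"xyz":[0,0,-0.05],"turn":[0,0,0.08],"claw":0.5},{"xyz":[0,0,-0.05],"turn":[0,0,0.08],"claw":0.5},{"xyz":[0,0,0],"turn":[0,0,0.08],"claw":0.5},{"xyz":[0,0,0],"turn":[0,0,0.08],"claw":0.5},{"xyz":[0,0,0],"turn":[0,0,0.08],"claw":0.5},{"xyz":[0,0,0],"turn":[0,0,0.08],"claw":0.5},{"xyz":[0,0,0],"turn":[0,0,0.08],"claw":0.5},{"xyz":[0,0,0],"turn":[0,0,0.08],"claw":0.5},{"xyz":[0,0,0],"turn":[0,0,0.08],"claw":0.5},{"xyz":[0,0,0],"turn":[0,0,0.08],"claw":0.5}]'
python3 -m creep '[{"xyz":[0,0,0],"turn":[0,0,0.08],"claw":0.5},{"xyz":[0,0,0],"turn":[0,0,0.08],"claw":0.5},{"xyz":[0,0,0],"turn":[0,0,0.04],"claw":0.5},{"xyz":[0,0,0],"turn":[0,0,0],"claw":0.5}]'
python3 - <<'E'
from h import *
env.read_camera('wrist')
for t in ['lamp_fin','lamp','pot_clip']: find(t,'wrist')
plan([.537,.245,.16],12.5)
E
```

```text
62 [0.50783198 0.31599742] 14.451965239539058 0.013395416054561791
103.39120968945426
102.03456425628387
clock: 9.77
eef_pos: [0.5112, 0.3139, 0.1787]
eef_rot: [-0.014, 0.478, 0.878, -0.012]
ft_force: [-0.2, -0.2, 0.8]
finger_gap: 0.503
clock: 10.1
eef_pos: [0.5073, 0.3126, 0.169]
eef_rot: [-0.016, 0.613, 0.79, -0.02]
ft_force: [0.0, 0.0, -0.7]
finger_gap: 0.503
wrist lamp_fin 0.94 [0.537 0.247 0.123] [296. 332.]
wrist lamp_fin 0.93 [0.387 0.349 0.061] [141. 120.]
wrist lamp 0.88 [0.538 0.247 0.06 ] [296. 286.]
wrist lamp 0.62 [0.383 0.349 0.001] [165. 119.]
wrist lamp 0.22 [0.547 0.186 0.06 ] [287. 345.]
wrist pot_clip 0.67 [0.549 0.192 0.06 ] [291. 341.]
shift [-0.608  0.096  0.082] jaw deg 14.7 tilt [-0.047 -0.011 -0.999] q6 1.65 pos [0.5079 0.3128 0.1704]
turn [-0.0309  0.      0.024 ] (ccw deg -2.2)
```

```bash
python3 -m creep '[{"xyz":[-0.1,0.02,-0.1],"turn":[-0.031,0,0.024],"claw":0.5},{"xyz":[-0.3,0.04,0],"turn":[0,0,0],"claw":0.5},{"xyz":[-0.2,0.04,0],"turn":[0,0,0],"claw":0.5},{"xyz":[0,0,0],"turn":[0,0,0],"claw":0.5}]'
python3 - <<'E'
from h import *
save('wrist','w5.png')
for t in ['lamp_fin','lamp','pot_clip']: find(t,'wrist')
plan([.537,.246,.103],12.5)
E
```

```text
clock: 10.63
eef_pos: [0.5365, 0.2446, 0.1811]
eef_rot: [0.001, 0.622, 0.783, 0.0]
ft_force: [-0.2, -0.3, -0.3]
finger_gap: 0.497
wrist lamp_fin 0.67 [0.385 0.351 0.06 ] [106.  23.]
wrist lamp 0.81 [0.537 0.249 0.06 ] [278. 202.]
wrist pot_clip 0.93 [0.545 0.191 0.057] [271. 264.]
shift [-0.022  0.015  0.647] jaw deg 13.2 tilt [-0.001  0.001 -1.   ] q6 1.55 pos [0.5347 0.2481 0.1807]
turn [-0.0003 -0.0005  0.0072] (ccw deg -0.7)
```

View pics/w5.png

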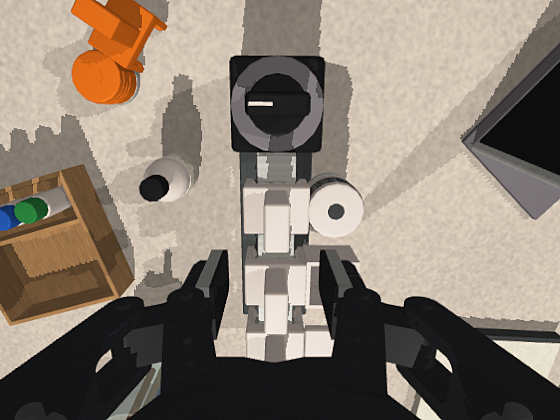

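The knob's tick now points to rail -x, square to the housing (260,103). The lamp's fin is at (277,222), between the fingers (220 and 325), with its head to the right (337,207).

```bash
python3 -m creep '[{"xyz":[-0.02,0.015,0.28],"turn":[0,0,0.007],"claw":0.5},{"xyz":[0,0,0.28],"turn":[0,0,0],"claw":0.5},{"xyz":[0,0,0],"turn":[0,0,0],"claw":0.5},{"xyz":[0,0,0],"turn":[0,0,0],"claw":0.5}]'
python3 - <<'E'
from h import *
plan([.537,.246,.104],12.5)
E
```

```text
clock: 11.17
eef_pos: [0.5368, 0.2503, 0.1139]
eef_rot: [0.0, 0.623, 0.782, 0.002]
ft_force: [1.5, 1.2, 1.2]
finger_gap: 0.501
shift [-0.035 -0.007  0.083] jaw deg 12.9 tilt [ 0.003  0.002 -1.   ] q6 1.56 pos [0.5368 0.2503 0.1139]
turn [ 0.0019 -0.001   0.004 ] (ccw deg -0.4)
```

```bash
python3 -m creep '[{"xyz":[-0.035,-0.007,0.08],"turn":[0.002,0,0.004],"claw":0.4},{"xyz":[0,0,0],"turn":[0,0,0],"claw":0.3}]'
python3 -m creep '[{"xyz":[0,0,0],"turn":[0,0,0],"claw":0},{"xyz":[0,0,0],"turn":[0,0,0],"claw":0},{"xyz":[0,0,0],"turn":[0,0,0],"claw":0},{"xyz":[0,0,0],"turn":[0,0,0],"claw":0}]'
python3 - <<'E'
from h import *
plan([.537,.246,.104],12.5)
E
```

```text
clock: 11.33
eef_pos: [0.5368, 0.2471, 0.1056]
eef_rot: [-0.001, 0.625, 0.78, 0.001]
ft_force: [-0.4, -0.1, -0.1]
finger_gap: 0.299
clock: 11.67
eef_pos: [0.5374, 0.2474, 0.1076]
eef_rot: [-0.0, 0.625, 0.781, 0.001]
ft_force: [0.4, -0.1, -6.0]
finger_gap: 0.18
shift [-0.011 -0.006  0.03 ] jaw deg 12.6 tilt [ 0.001  0.002 -1.   ] q6 1.56 pos [0.5374 0.2474 0.1076]
turn [ 0.0011 -0.0011  0.0014] (ccw deg -0.1)
```

```bash
python3 -m creep '[{"xyz":[0,0,-0.05],"turn":[0,0,0],"claw":0},{"xyz":[0,0,-0.06],"turn":[0,0,0],"claw":0},{"xyz":[0,0,-0.08],"turn":[0,0,0],"claw":0}]'
python3 -m creep '[{"xyz":[0,0,-0.08],"turn":[0,0,0],"claw":0},{"xyz":[0,0,-0.08],"turn":[0,0,0],"claw":0},{"xyz":[0,0,-0.1],"turn":[0,0,0],"claw":0},{"xyz":[0,0,-0.1],"turn":[0,0,0],"claw":0}]'
python3 - <<'E'
from h import *
plan([.537,.246,.104],12.5)
E
```

```text
clock: 11.92
eef_pos: [0.5367, 0.2472, 0.1304]
eef_rot: [-0.001, 0.625, 0.781, 0.0]
ft_force: [0.7, 0.0, -1.5]
finger_gap: 0.178
clock: 12.25
eef_pos: [0.5377, 0.2473, 0.1813]
eef_rot: [0.0, 0.625, 0.781, 0.002]
ft_force: [0.1, -0.3, -0.3]
finger_gap: 0.172
shift [-0.011 -0.01   0.644] jaw deg 12.6 tilt [ 0.003  0.003 -1.   ] q6 1.56 pos [0.5377 0.2473 0.1813]
turn [ 0.0023 -0.0011  0.0013] (ccw deg -0.1)
```

```bash
python3 -m creep '[{"xyz":[0,0,-0.2],"turn":[0,0,0],"claw":0},{"xyz":[0,0,-0.2],"turn":[0,0,0],"claw":0},{"xyz":[0,0,-0.1],"turn":[0,0,0],"claw":0},{"xyz":[0,0,0],"turn":[0,0,0],"claw":0}]'
python3 - <<'E'
from h import *
for c in('side','top'): 
  env.read_camera(c)
  for t in('lamp','lamp_fin','lamp_mid','box','bay','pot_clip','ledge_clip'): find(t,c)
m=env.outline_of('box','top')
for d in m[:3]:
  k=d['mask'].astype(np.uint8); p=np.argwhere(k)[:,::-1].astype(np.float32); r=cv2.minAreaRect(p); b=cv2.boxPoints(r)
  w=ray('top',b,.038); e=np.diff(w[[0,1,2,3,0]],axis=0); print(d['conf'],w.mean(0),np.linalg.norm(e,axis=1),np.degrees(np.arctan2(e[:,1],e[:,0])))
plan([.495,-.2,.25]); print(env.observe()['ft_force'],env.observe()['finger_gap'])
save('side','s2.png',(140,120,420,340),2.5)
E
```

```text
clock: 12.58
eef_pos: [0.5383, 0.2473, 0.2519]
eef_rot: [0.002, 0.625, 0.781, 0.004]
ft_force: [0.6, 1.6, -1.0]
finger_gap: 0.18
side lamp 0.83 [0.391 0.348 0.003] [271. 362.]
side lamp 0.79 [0.54  0.247 0.202] [215. 242.]
side lamp_fin 0.69 [0.538 0.248 0.263] [212. 220.]
side lamp_fin 0.66 [0.386 0.349 0.061] [272. 348.]
side lamp_mid 0.73 [ 0.379  0.331 -0.001] [279. 357.]
side lamp_mid 0.59 [0.561 0.252 0.204] [204. 240.]
side lamp_mid 0.56 [0.552 0.186 0.058] [229. 265.]
side box 0.86 [0.325 0.131 0.003] [333. 289.]
side box 0.76 [ 0.494 -0.198  0.001] [307. 183.]
side box 0.48 [0.44  0.238 0.001] [268. 312.]
side bay 0.74 [0.338 0.117 0.006] [329. 281.]
side bay 0.59 [ 0.5   -0.218  0.003] [307. 178.]
side pot_clip 0.78 [0.556 0.187 0.056] [227. 265.]
side ledge_clip 0.82 [0.561 0.13  0.057] [236. 246.]
side ledge_clip 0.74 [0.541 0.227 0.   ] [228. 296.]
side ledge_clip 0.5 [0.442 0.239 0.   ] [267. 312.]
top lamp 0.73 [0.534 0.246 0.197] [171. 186.]
top lamp 0.58 [ 0.387  0.348 -0.002] [151. 248.]
top lamp_fin 0.9 [0.388 0.35  0.061] [143. 249.]
top lamp_fin 0.75 [0.537 0.245
[... 263 characters left out ...]
top bay 0.7 [0.336 0.114 0.007] [236. 268.]
top bay 0.37 [ 0.613 -0.166 -0.002] [337. 169.]
top pot_clip 0.63 [0.55  0.186 0.058] [208. 187.]
top pot_clip 0.35 [ 0.615 -0.168 -0.001] [338. 168.]
top ledge_clip 0.75 [0.563 0.129 0.056] [229. 183.]
0.85 [0.3244163  0.13202018 0.038     ] [0.13664337 0.12541819 0.13520537 0.12462994] [ -60.99973612 -150.50042314  118.65733562   30.16501033]
0.84 [ 0.49262925 -0.19414163  0.038     ] [0.14162746 0.12959096 0.13991621 0.12922536] [ -76.45756521 -167.98152537  103.40672323   12.77322678]
shift [-3.559 -1.156 -0.033] jaw deg 12.6 tilt [ 0.004  0.003 -1.   ] q6 1.56 pos [0.5371 0.2471 0.2475]
[-0.06404604 -0.23287231 -0.68224295] 0.17568257529612685
```

View pics/s2.png

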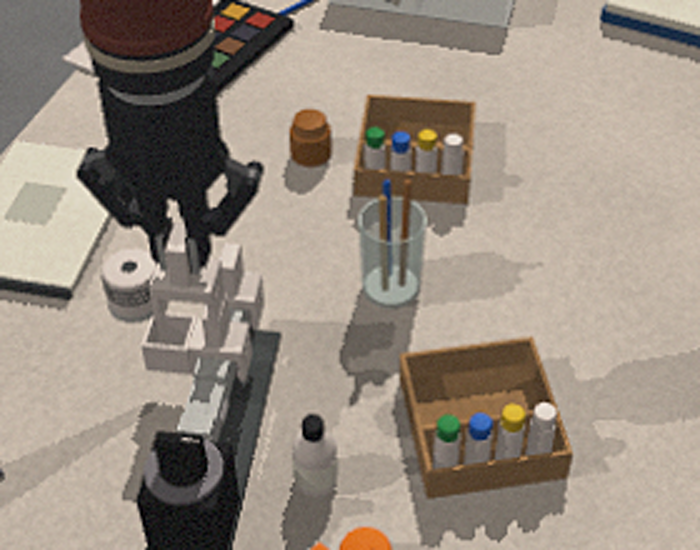

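The lamp is held level, with its head at about (130,285). The target box is at the upper right, with its empty bay behind the markers. Box yaw is about 13°, and I carry the lamp to bay centre (0.499, -0.218).

```bash
python3 -m creep '[{"xyz":[-0.12,-0.04,0],"turn":[0,0,0],"claw":0},{"xyz":[-0.25,-0.09,0],"turn":[0,0,0],"claw":0},{"xyz":[-0.25,-0.09,0],"turn":[0,0,0],"claw":0},{"xyz":[-0.25,-0.09,0],"turn":[0,0,0],"claw":0},{"xyz":[-0.25,-0.09,0],"turn":[0,0,0],"claw":0},{"xyz":[-0.25,-0.09,0],"turn":[0,0,0],"claw":0},{"xyz":[-0.25,-0.09,0],"turn":[0,0,0],"claw":0},{"xyz":[-0.25,-0.09,0],"turn":[0,0,0],"claw":0}]'
python3 - <<'E'
from h import *
plan([.4795,-.2224,.25],13)
E
```

```text
clock: 14.15
eef_pos: [0.5068, 0.0072, 0.2462]
eef_rot: [0.001, 0.621, 0.784, 0.004]
ft_force: [1.2, -1.1, -0.8]
finger_gap: 0.178
shift [-1.811 -0.658 -0.041] jaw deg 13.2 tilt [ 0.006  0.004 -1.   ] q6 1.09 pos [0.5068 0.0072 0.2462]
turn [ 0.0046 -0.0017  0.0023] (ccw deg -0.2)
```

```bash
python3 -m creep '[{"xyz":[-0.25,-0.09,0],"turn":[0.005,-0.002,0.002],"claw":0},{"xyz":[-0.25,-0.09,0],"turn":[0,0,0],"claw":0},{"xyz":[-0.25,-0.09,0],"turn":[0,0,0],"claw":0},{"xyz":[-0.25,-0.09,0],"turn":[0,0,0],"claw":0},{"xyz":[-0.25,-0.09,0],"turn":[0,0,0],"claw":0},{"xyz":[-0.25,-0.09,0],"turn":[0,0,0],"claw":0},{"xyz":[-0.2,-0.07,0],"turn":[0,0,0],"claw":0},{"xyz":[-0.1,-0.03,0],"turn":[0,0,0],"claw":0},{"xyz":[0,0,0],"turn":[0,0,0],"claw":0}]'
python3 - <<'E'
from h import *
env.read_camera('top'); env.read_camera('side'); 
for c in('wrist','top','side'):
  if c=='wrist': save('wrist','w6.png')
  for t in('lamp','lamp_mid','box','bay'): find(t,c)
plan([.4795,-.2224,.25],13)
E
```

```text
clock: 14.9
eef_pos: [0.4765, -0.2374, 0.2475]
eef_rot: [0.002, 0.625, 0.781, -0.001]
ft_force: [0.0, 0.3, -1.8]
finger_gap: 0.178
wrist lamp 0.68 [ 0.478 -0.236  0.199] [276. 235.]
wrist lamp 0.46 [ 0.492 -0.196 -0.003] [293. 145.]
wrist lamp_mid 0.69 [ 0.494 -0.226  0.199] [304. 225.]
wrist box 0.97 [ 0.493 -0.198 -0.001] [294. 147.]
wrist bay 0.63 [ 0.495 -0.218  0.004] [292. 165.]
top lamp 0.94 [ 0.385  0.349 -0.001] [151. 249.]
top lamp 0.57 [ 0.477 -0.239  0.2  ] [383. 211.]
top lamp 0.46 [0.566 0.129 0.061] [229. 181.]
top lamp_mid 0.86 [0.385 0.33  0.002] [158. 249.]
top lamp_mid 0.67 [ 0.494 -0.235  0.201] [381. 203.]
top box 0.97 [ 0.495 -0.197 -0.002] [349. 210.]
top box 0.69 [ 0.322  0.134 -0.002] [229. 273.]
top box 0.54 [0.523 0.32  0.125] [149. 194.]
top bay 0.93 [ 0.501 -0.222  0.003] [358. 208.]
top bay 0.74 [0.336 0.114 0.006] [236. 268.]
side lamp 0.75 [0.389 0.349 0.002] [272. 363.]
side lamp 0.55 [ 0.482 -0.239  0.196] [318. 118.]
side lamp 0.26 [ 0.611 -0.165 -0.002] [264. 182.]
side lamp_mid 0.69 [ 0.497 -0.233  0.199] [312. 117.]
side lamp_mid 0.65 [0.382 0.33  0.001] [278. 356.]
side lamp_mid 0.36 [0.539 0.223 0.005] [230. 293.]
side box 0.88 [ 0.324  0.133 -0.003] [332. 291.]
side box 0.61 [ 0.495 -0.199  0.003] [306. 183.]
side bay 0.95 [ 0.497 -0.221  0.005] [308. 177.]
side bay 0.85 [0.338 0.116 0.006] [329. 281.]
side bay 0.71 [ 0.612 -0.167 -0.001] [264. 182.]
shift [ 0.097  0.044 -0.019] jaw deg 12.9 tilt [ 0.003 -0.004 -1.   ] q6 0.64 pos [ 0.4769 -0.235   0.2477]
turn [ 0.0012  0.0026 -0.0015] (ccw deg 0.1)
```

View pics/w6.png

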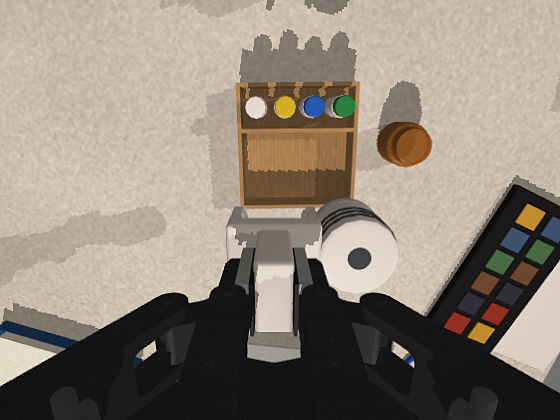

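The box is square to the tool, with its empty bay at (298,165) and the markers at the top. The ink jar is clear at (405,145). The lamp is held upright.

```bash
python3 -m creep '[{"xyz":[0.097,0.044,0.1],"turn":[0,0.002,-0.002],"claw":0},{"xyz":[0,0,0.25],"turn":[0,0,0],"claw":0},{"xyz":[0,0,0.25],"turn":[0,0,0],"claw":0},{"xyz":[0,0,0.25],"turn":[0,0,0],"claw":0},{"xyz":[0,0,0.2],"turn":[0,0,0],"claw":0},{"xyz":[0,0,0.05],"turn":[0,0,0],"claw":0},{"xyz":[0,0,0],"turn":[0,0,0],"claw":0}]'
python3 - <<'E'
from h import *
for c in('wrist','top','side'):
  env.read_camera(c)
  for t in('lamp','lamp_mid','bay'): find(t,c,2)
plan([.479,-.2235,.056],13)
E
```

```text
clock: 16.23
eef_pos: [0.4811, -0.2232, 0.113]
eef_rot: [0.004, 0.622, 0.783, 0.0]
ft_force: [0.3, 0.0, -0.4]
finger_gap: 0.177
wrist lamp 0.64 [ 0.483 -0.224  0.068] [276. 233.]
wrist lamp 0.38 [ 0.606 -0.162  0.002] [446. 164.]
wrist lamp_mid 0.73 [ 0.5   -0.218  0.069] [305. 229.]
wrist bay 0.93 [ 0.494 -0.222  0.007] [288. 204.]
top lamp 0.75 [ 0.488 -0.223  0.069] [363. 211.]
top lamp 0.6 [ 0.385  0.347 -0.001] [152. 249.]
top lamp_mid 0.97 [0.383 0.328 0.001] [158. 250.]
top lamp_mid 0.84 [ 0.499 -0.223  0.07 ] [363. 207.]
top bay 0.81 [ 0.498 -0.221  0.002] [357. 209.]
top bay 0.79 [0.333 0.113 0.006] [236. 269.]
side lamp 0.92 [0.388 0.354 0.005] [271. 364.]
side lamp 0.56 [ 0.485 -0.228  0.066] [313. 160.]
side lamp_mid 0.79 [ 0.381  0.329 -0.002] [279. 356.]
side lamp_mid 0.59 [ 0.505 -0.22   0.068] [306. 159.]
side bay 0.75 [0.34  0.116 0.005] [328. 281.]
side bay 0.58 [ 0.498 -0.218  0.003] [307. 178.]
shift [ 0.013 -0.027  0.49 ] jaw deg 13.0 tilt [ 0.009 -0.006 -1.   ] q6 0.66 pos [ 0.4821 -0.224   0.1148]
turn [0.0045 0.0047 0.0002] (ccw deg -0.0)
```

```bash
python3 -m creep '[{"xyz":[0.01,-0.03,0.1],"turn":[0.005,0.005,0],"claw":0},{"xyz":[0,0,0.2],"turn":[0,0,0],"claw":0},{"xyz":[0,0,0.1],"turn":[0,0,0],"claw":0},{"xyz":[0,0,0],"turn":[0,0,0],"claw":0},{"xyz":[0,0,0],"turn":[0,0,0],"claw":0}]'
python3 - <<'E'
from h import *
plan([.479,-.2235,.055],13)
E
```

```text
clock: 17.25
eef_pos: [0.4775, -0.2236, 0.0634]
eef_rot: [-0.001, 0.622, 0.783, -0.0]
ft_force: [-0.4, 1.1, -0.4]
finger_gap: 0.176
shift [-0.002  0.013  0.07 ] jaw deg 13.0 tilt [-0.003  0.001 -1.   ] q6 0.66 pos [ 0.4775 -0.2236  0.0634]
turn [-0.0015 -0.0011  0.0002] (ccw deg -0.0)
```

```bash
python3 -m creep '[{"xyz":[0,0.01,0.04],"turn":[0,0,0],"claw":0},{"xyz":[0,0,0.02],"turn":[0,0,0],"claw":0}]'
python3 -m creep '[{"xyz":[0,0,0.02],"turn":[0,0,0],"claw":0}]'
python3 -m creep '[{"xyz":[0,0,0.01],"turn":[0,0,0],"claw":0}]'
```

```text
clock: 17.42
eef_pos: [0.4788, -0.2235, 0.0566]
eef_rot: [-0.001, 0.622, 0.783, -0.0]
ft_force: [-0.3, -0.9, -1.5]
finger_gap: 0.171
clock: 17.5
eef_pos: [0.4792, -0.2237, 0.0545]
eef_rot: [-0.001, 0.622, 0.783, -0.0]
ft_force: [0.4, -0.1, -0.4]
finger_gap: 0.178
clock: 17.58
eef_pos: [0.4793, -0.2238, 0.0533]
eef_rot: [-0.001, 0.622, 0.783, -0.0]
ft_force: [0.5, -0.0, -1.2]
finger_gap: 0.178
```

```bash
for i in 1 2; do python3 -m creep '[{"xyz":[0,0,0.01],"turn":[0,0,0],"claw":0}]'; done | grep -E "pos|force"
```

```text
eef_pos: [0.4795, -0.224, 0.0529]
ft_force: [-6.6, 4.1, 15.3]
eef_pos: [0.4796, -0.224, 0.0529]
ft_force: [-7.6, 4.6, 14.1]
```

Contact with the floor at 15 N. I release and lift.

```bash
python3 -m creep '[{"xyz":[0,0,-0.005],"turn":[0,0,0],"claw":0.25},{"xyz":[0,0,0],"turn":[0,0,0],"claw":0.4},{"xyz":[0,0,0],"turn":[0,0,0],"claw":0.5},{"xyz":[0,0,0],"turn":[0,0,0],"claw":0.5}]'
python3 -m creep '[{"xyz":[0,0,-0.1],"turn":[0,0,0],"claw":0.5},{"xyz":[0,0,-0.25],"turn":[0,0,0],"claw":0.5},{"xyz":[0,0,-0.3],"turn":[0,0,0],"claw":0.5},{"xyz":[0,0,-0.3],"turn":[0,0,0],"claw":0.5},{"xyz":[0,0,-0.3],"turn":[0,0,0],"claw":0.5},{"xyz":[0,0,0],"turn":[0,0,0],"claw":0.5}]'
python3 - <<'E'
from h import *
save('wrist','w7.png')
for t in('lamp','lamp_mid','lamp_fin','bay'): find(t,'wrist',2)
for c in('top','side'):
  env.read_camera(c)
  for t in('lamp','lamp_fin','pot_clip','ledge_clip','brush_jar','paint_bottle','ink_jar','dimmer_grip'): find(t,c,2)
print(env.observe()['finger_gap'])
E
```

```text
clock: 18.08
eef_pos: [0.4807, -0.2249, 0.0554]
eef_rot: [0.001, 0.622, 0.783, -0.001]
ft_force: [0.1, -0.7, -0.5]
finger_gap: 0.498
clock: 18.58
eef_pos: [0.4783, -0.2228, 0.2129]
eef_rot: [-0.001, 0.622, 0.783, -0.001]
ft_force: [0.6, -1.0, 1.2]
finger_gap: 0.498
wrist lamp 0.83 [ 0.477 -0.224  0.001] [275. 184.]
wrist lamp_fin 0.93 [ 0.472 -0.223  0.057] [271. 196.]
wrist bay 0.75 [ 0.49  -0.217 -0.004] [290. 182.]
wrist bay 0.47 [ 0.493 -0.215 -0.004] [293. 181.]
top lamp 0.92 [ 0.389  0.348 -0.003] [151. 248.]
top lamp 0.63 [ 0.478 -0.226  0.005] [359. 217.]
top lamp_fin 0.58 [0.387 0.35  0.062] [143. 249.]
top lamp_fin 0.32 [0.563 0.126 0.055] [230. 183.]
top pot_clip 0.81 [0.549 0.184 0.058] [208. 188.]
top ledge_clip 0.95 [0.562 0.129 0.055] [229. 183.]
top ledge_clip 0.22 [ 0.456 -0.007 -0.002] [280. 224.]
top brush_jar 0.82 [ 0.454 -0.007  0.001] [280. 225.]
top ink_jar 0.84 [ 0.615 -0.165 -0.002] [336. 168.]
top ink_jar 0.29 [0.525 0.32  0.12 ] [150. 193.]
top dimmer_grip 0.73 [0.522 0.321 0.124] [149. 194.]
side lamp 0.91 [0.389 0.355 0.003] [270. 365.]
side lamp 0.59 [ 0.482 -0.226  0.003] [314. 178.]
side lamp_fin 0.77 [ 0.48  -0.223  0.065] [315. 162.]
side lamp_fin 0.63 [0.389 0.351 0.064] [270. 348.]
side pot_clip 0.87 [0.554 0.188 0.055] [228. 266.]
side ledge_clip 0.84 [0.563 0.125 0.057] [236. 244.]
side brush_jar 0.8 [ 0.458 -0.002  0.002] [296. 234.]
side paint_bottle 0.65 [0.439 0.237 0.002] [268. 312.]
side ink_jar 0.84 [ 0.614 -0.165 -0.001] [263. 182.]
side dimmer_grip 0.97 [0.526 0.319 0.123] [210. 297.]
0.5007388088621296
```

View pics/w7.png

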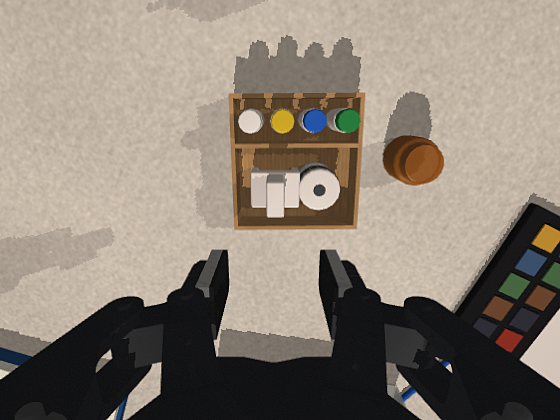

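The lamp stands upright at (290,190), inside the bay with space on all sides. The bystanders have not moved.

```bash
python3 -c "
from rig import env
print(env.close_job())"
```

```text
the job is handed in; nothing more can be done
None
```

The dimmer is off and the lamp stands upright in the empty bay of the right-hand box. I handed the job in at about 19 s of the 72 s allowed.

- **Dimmer:** I turned the knob about 51° anticlockwise until it met the end stop, at about 2.9 N m. Afterwards its white tick pointed to the rail's -x, and the later close-up showed the same. The tick measured 1–2° past square to the rail, within what I can measure. My first grip on the knob was too high, with about 27 N at the wrist. I opened, re-centred and gripped again, and the knob did not move.
- **Lamp:** I pulled it straight up off the rail and lowered it onto the bay floor. I released it only after contact, at about 15 N. The last wrist picture shows it upright inside the bay with space on all sides, and its base measures at floor height to within the networks' accuracy (1–5 mm).
- **Everything else:** The last readings put the pot clip, ledge clip, brush jar, paint bottle and ink jar within about 6 mm of where they started, which is measurement noise. In that last check the top camera did not report the paint bottle; the side camera did.

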